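# Uncap a bench chuck, release its safety catch and hold its lever open

### The job

Get the blue bench chuck ready for me to drop a blank in: first lift the loose yellow dust cap off its nose and set it fully down into the round pocket of the wooden rack. Then press down the thumb pad of the red safety catch until the catch is flipped all the way over, and pull the lever with the black T-handle towards the front as far as it goes, so that the jaws open. The lever springs shut, so finish while still gripping it and holding it fully pulled; leave the other things on the bench where they are.

Things in the scene. Friction and masses are not known exactly. Their poses are not given: they have to be found in the camera images.
- chuck: Blue cast three-jaw bench chuck (fixed): foot 150 x 150 mm, round body 100 mm across to 86 mm height, then a steel nose 46 mm across to 104 mm. Origin on the bench under the nose's axis; its x points to its back (away from the robot, turned by up to 0.35 rad), y to its left, z up. Lever and red catch are on its right (-y) side.
- cap_center (a point): Loose yellow dust cap, a cup upside down over the chuck's nose (1.5 mm play, resting on its top): skirt 56 mm across, 20 mm high, on it a round knob 26 mm across, 24.5 mm high; about 45 g. The point is at its centre, 22.2 mm above the skirt's lower edge, 2.2 mm above the flat top from which the knob rises. It must rise 16 mm to clear the nose.
- pocket (a point): Round pocket for the cap in a fixed light wooden rack (150 x 86 x 34 mm, steel pins up to 26 mm high stand 60 mm or more from the pocket's centre): 60 mm across, 16 mm deep, 2 mm chamfer. The point is at the centre of the pocket's floor, 18 mm above the bench; with the cap seated, the cap's centre is 22.2 mm above it. The rack stands left or right of the chuck.
- dust_cap: The same yellow cap; origin at the centre of the skirt's lower edge, z up.
- catch (a joint): Red safety catch, in rad: 0 = on (its bar lies level across the front of the lever's rod and blocks it), 1.4 = flipped fully over (bar stands up, thumb pad down). It starts at 0 to 0.1 and stays where it is left (friction, about 1 N at the pad).
- catch_pad (a point): Middle of the upper face of the catch's ribbed thumb pad (26 x 34 mm), 52 mm from the catch's pivot, which is at (18, -165, 112) mm in the chuck's frame; the catch turns about the chuck's x. Its tail points to the chuck's -y, at first rising outward at 0.6 rad, when flipped falling at 0.8 rad. Pressed straight down about 42 mm outward of the pivot it goes all the way; below is only the bench.
- lever (a joint): Lever, in rad: 0 = at rest (leaning 0.26 rad to the back), 0.56 = pulled fully to the front (-x of the chuck), against its stop; the three jaws open with it. A spring returns it: about 2.5 N at the handle at rest, 6 N when fully pulled.
- lever_arm: The lever (hub, rod and T-handle); origin on its pivot, 40 mm above the bench at (12, -105, 40) mm in the chuck's frame; it turns about the chuck's y axis.
- lever_handle (a point): Centre of the black T-handle, a round bar 21 mm thick and 54 mm long, lying along the chuck's y at the top of the lever's steel rod (11 mm thick); 142 mm from the pivot, about 177 mm above the bench, free on all sides. Pulling brings it about 78 mm towards the chuck's -x at nearly the same height (it rises 5 mm midway).
- multimeter: Loose bystander: orange multimeter, 153 x 82 x 47 mm, lying on its back; origin at the centre of its underside.
- screwdriver: Loose bystander: black-handled screwdriver, 193 mm long, 30 mm thick, behind the lever; origin under its middle.
There are look-alikes about, which are no part of the job. There is more than one size of the dust_cap; the job needs the larger.

How it is judged:
On the way, in this order (a step that is already met when the one before it is completed fails the run):
1. the dust cap sits in the rack's pocket, let go (horizontal distance between cap_center and pocket below 0.005 m and z of cap_center in the frame of pocket below 0.026 m and angle between cap_center's own z axis and vertical below 0.1 rad and contact force between the fingers and dust_cap below 0.1 N), for 0.2 s.
2. the safety catch is flipped over, the lever still at rest (value of joint catch above 1.2 rad and value of joint lever below 0.1 rad), for 0.2 s.
3. the lever is pulled to the front by the gripper and held (value of joint lever above 0.47 rad and contact force between the fingers and lever_arm above 2 N), for 0.5 s.
At the end, for the whole second after the job is handed in: The fingers hold the lever (over 2 N) pulled past 0.47 of 0.56 rad; the catch is over (past 1.2 of 1.4 rad); the cap sits untouched in the pocket: within 5 mm of its centre, skirt within 4 mm of the floor, tilt under 0.1 rad (all of step 1 and all of step 3 and value of joint catch above 1.2 rad); the arm keeps its last pose, push and grip.
It fails at once if the multimeter is moved by more than 3 cm (distance of multimeter from where it was at the start of the episode above 0.03 m).
It fails at once if the screwdriver is moved by more than 3 cm (distance of screwdriver from where it was at the start of the episode above 0.03 m).
It also fails if it takes over 61 s, if anything falls off the work surface, if the arm or the gripper's body presses on something with over 40 N, if the wrist force passes 120 N, or if a joint passes its speed limit or range.

### The arm

A 7-joint arm with a two-finger parallel gripper is mounted at the origin on a cart in front of the work surface, level with it; the furniture and walls round the work are solid. World frame = base frame: x ahead of the robot, y to its left, z up, the work surface at z = 0. Lengths are in m, angles in rad, forces in N, time in s.
With the tool pointing down it reaches from about 0.425 to 0.875 m from the base axis. Payload 9.9 kg.
Tool frame: the origin (TCP) lies midway between the tips of the shut fingers; the grasp point (between the pads) lies 19 mm behind it; z points along the fingers, y is the line along which they close (so a half turn about z gives the same grasp; the last joint's range is limited). The gripper opens to 85 mm and grips with 20 to 120 N. Pads are 22 mm wide; open, the fingers measure 114 mm over their backs; the gripper's body (76 mm by 85 mm) begins 54 mm behind the grasp point. The pads swing forward as they close: fully open they stand 13 mm farther back than shut.
Start: joints at [-1.324, 0.576, 0.025, 1.437, -0.015, 1.129, -0.057], TCP at [0.219, 0.638, 0.231] pointing down, gripper open.
Joint ranges: [-2.76, 2.76], [-0.34, 2.15], [-1.52, 1.57], [0.19, 2.46], [-1.09, 4.23], [0.17, 1.99], [-2.82, 2.82]. Speed limits (rad/s): [2.22, 2.22, 3.01, 3.01, 3.14, 3.14, 3.14].

### API

Orientations are given as a rotation vector (axis times angle).
In Python, from rig import robot gives the robot as it stands.
- The arm moves only by the tool jog_arm, never from a script. Its argument "rows" is a list of rows, each a list of 3 entries, a list of its own where there are three numbers: the shift along the world's x, y, z in units of 30 mm (1.0 is 30 mm), then the turn about the world's z in rad, then the finger opening in mm, from 0 to 85.4. In form: [[[x, y, z], turn, grip], ...]. A call has 1 to 5 rows; each row shifts and turns the commanded pose from where the row before left it; what a row does not reach is not made up. A row lasts 1/8 s, in which the tool goes at most 62.5 mm and 10.7 degrees, less where a joint would pass 70% of its speed; a pose out of reach is approached as far as the arm can. A call is refused whole if a number of a shift passes 1 or a number of a turn 0.188, either way. A call with a gripper value outside its range is refused whole. The fingers move at their own pace and stop on an object; "grip_force" is the grip in N (left out, the last holds). Time passes only in rows, so rows that do not move let the fingers close. It gives the time, the measured TCP pose, the force, the opening and the grip force at its end, in the units of the state.
- robot.sense(): the state, without advancing time (a new reading comes with each control period).
- robot.camera(name): name is "side" or "top"; returns the picture (400x640x3 uint8, red, green, blue); there is no depth.
- robot.camera_info(name): a dict with "vfov" (degrees; the focal length in pixels is half the picture's height over the tangent of half this angle, whatever the lens; pixels are square), "cx", "cy" (the principal point, pixels), "D" ([k1, k2, p1, p2, k3] as OpenCV has them; the pictures are not rectified), "cam_to_world" (4x4, takes a point from camera to world coordinates). Camera axes: x right, y up, looking along -z (the intrinsics and any distortion apply to the point x, -y, -z); pixel columns grow to the right and rows downward; lengths in m; the calibration is good to about 2 mm. A picture is of the moment at which its call begins. camera_info takes no time and is no camera call.
- robot.sign_off(): hands the job in; it is judged then, once.
The state is a dict: "time": time; "q": joint angles; "joint_vel": joint speeds; "effort": joint torques, N m; "position": TCP position; "tcp_rot": TCP orientation; "contact_force": force on the tool from outside, world axes, zero at the start; "torque": the same for the moment, N m; "finger_gap": finger opening in m; "grasp_force": force on a finger pad.
Only numpy, scipy, OpenCV 4.12 (cv2) and the standard library are available. Lean on these libraries where they do the work, as an engineer would, in place of code of your own. Each camera call takes 0.05 s, during which the arm holds its last target. There are 200 camera calls.

## Working session

There is one attempt and no reset: what is moved stays moved. The work goes in short steps, Python scripts to look and compute and a tool call to move; the robot and the scene stay as the last step left them, time stands still between calls to the robot, and variables do not carry over. Pictures are saved under pics/ and viewed, at most 12 in all, crops included, and the job is handed in when it is done.

Besides the shell and the picture viewer there is one more tool, called after "Call:" by a JSON object that holds its "name" and its "arguments". jog_arm: Moves the arm, as the interface text tells. Its arguments: {"type":"object","properties":{"rows":{"type":"array","items":{"type":"array"}},"grip_force":{"type":"number"}},"required":["rows"]}

```bash
mkdir -p pics; python3 - <<'E'
from rig import robot
import cv2
for n in("top","side"):
    im=robot.camera(n); cv2.imwrite(f"pics/{n}0.png",im[:,:,::-1]); 
    print(n,robot.camera_info(n))
s=robot.sense();print(s)
E
```

```text
top {'vfov': 52.463178969091835, 'cx': 317.996363789989, 'cy': 197.1388953747263, 'D': array([0.01103012, 0.        , 0.        , 0.        , 0.        ]), 'cam_to_world': array([[ 0.00851517,  0.98489997, -0.17291483,  0.38032559],
       [-0.99943025,  0.01403022,  0.03069744,  0.03636759],
       [ 0.03265994,  0.17255492,  0.98445829,  1.05116328],
       [ 0.        ,  0.        ,  0.        ,  1.        ]])}
side {'vfov': 54.45552937072161, 'cx': 314.16843243026665, 'cy': 201.89049857522707, 'D': array([0.00291314, 0.        , 0.        , 0.        , 0.        ]), 'cam_to_world': array([[-0.9733503 ,  0.10168085, -0.20554855,  0.36472085],
       [-0.22883409, -0.37213852,  0.89952648,  0.88175717],
       [ 0.01497208,  0.92259088,  0.38548918,  0.48030726],
       [ 0.        ,  0.        ,  0.        ,  1.        ]])}
{'time': 0.1, 'q': array([-1.32382319,  0.57646558,  0.02484505,  1.43782759, -0.01501195,
        1.12903824, -0.05651998]), 'joint_vel': array([-0.0002023 , -0.00304628,  0.00073209, -0.00226585, -0.00018186,
        0.00024685, -0.00062654]), 'effort': array([ 4.91783198e-03, -7.67299104e+01,  2.25718439e+00, -2.86602777e+01,
        1.58231752e-02,  8.54657439e-03, -1.21847415e-05]), 'position': array([0.21907453, 0.63801306, 0.2305158 ]), 'tcp_rot': array([-5.17166284e-01, -3.09854068e+00,  2.42334706e-03]), 'contact_force': array([-0.26263046,  0.11193702, -0.61762809]), 'torque': array([-0.02734408,  0.02184722,  0.00356584]), 'grasp_force': 0.0, 'finger_gap': 0.08535356253821053}
```

View pics/top0.png

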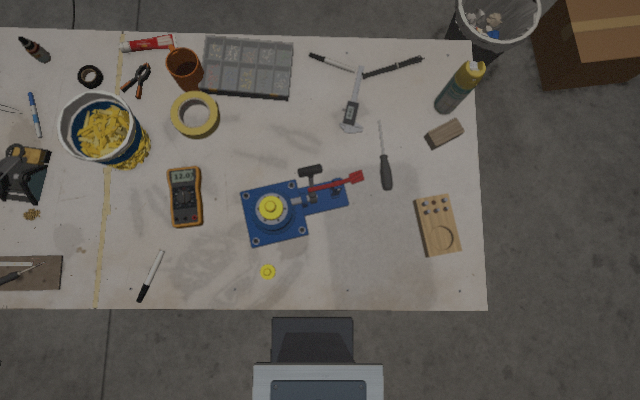

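View pics/side0.png

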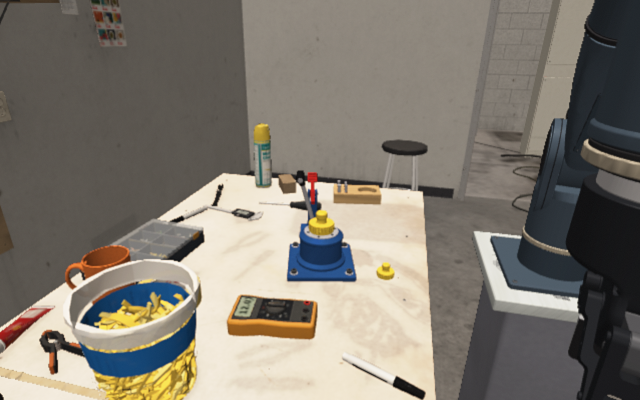

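```bash
cat > h.py <<'E'
import numpy as np,cv2
from rig import robot
def K(n):
    i=robot.camera_info(n); f=200/np.tan(np.radians(i["vfov"]/2))
    return np.array([[f,0,i["cx"]],[0,f,i["cy"]],[0,0,1]]),i["D"],i["cam_to_world"]
def ray(n,uv):
    k,D,T=K(n); x,y=cv2.undistortPoints(np.array([[uv]],float),k,D)[0,0]
    return T[:3,3],T[:3,:3]@np.array([x,-y,-1])
def plane(n,uv,z):
    o,d=ray(n,uv); return o+d*(z-o[2])/d[2]
def tri(a,b):
    (o1,d1),(o2,d2)=ray("top",a),ray("side",b)
    t=np.linalg.lstsq(np.c_[d1,-d2],o2-o1,rcond=None)[0]
    p,q=o1+t[0]*d1,o2+t[1]*d2; return (p+q)/2,np.linalg.norm(p-q)
def proj(n,p):
    k,D,T=K(n); c=np.linalg.inv(T)@np.r_[p,1]; v=np.array([c[0],-c[1],-c[2]])
    return cv2.projectPoints(v.reshape(1,1,3),np.zeros(3),np.zeros(3),k,D)[0].ravel()
def blobs(im,lo,hi,box,amin=15):
    x0,y0,x1,y1=box; h=cv2.cvtColor(im,cv2.COLOR_RGB2HSV)[y0:y1,x0:x1]
    n,l,s,c=cv2.connectedComponentsWithStats(cv2.inRange(h,lo,hi))
    return [(c[i]+[x0,y0],s[i]+[x0,y0,0,0,0]) for i in range(1,n) if s[i,4]>=amin]
E
python3 - <<'E'
from h import *
t=cv2.imread("pics/top0.png")[:,:,::-1].copy(); s=cv2.imread("pics/side0.png")[:,:,::-1].copy()
np.set_printoptions(precision=4,suppress=True)
for nm,lo,hi in(("yel",(20,120,100),(35,255,255)),("red",(0,150,70),(6,255,255)),("blk",(0,0,0),(180,255,55)),("blue",(100,120,40),(125,255,255))):
    print(nm,"T",[(c,x) for c,x in blobs(t,lo,hi,(235,150,400,285))]); print(nm,"S",[(c,x) for c,x in blobs(s,lo,hi,(270,165,410,290))])
a=cv2.resize(t[150:290,235:475],None,fx=3.2,fy=3.2,interpolation=cv2.INTER_CUBIC)[:,:768]
b=cv2.resize(s[165:290,270:400],None,fx=3.2,fy=3.2,interpolation=cv2.INTER_CUBIC)
cv2.imwrite("pics/a.png",a[:,:,::-1]);cv2.imwrite("pics/b.png",cv2.resize(s[165:290,270:400],None,fx=4.6,fy=4.6,interpolation=cv2.INTER_CUBIC)[:,:,::-1])
E
```

```text
yel T [(array([270.6448, 207.3869]), array([259, 196,  24,  24, 442])), (array([267.3526, 271.3988]), array([260, 264,  15,  15, 173]))]
yel S [(array([320.8602, 223.6688]), array([309, 210,  25,  25, 465])), (array([385.0731, 271.5342]), array([377, 263,  17,  17, 219]))]
red T [(array([341.1073, 180.9957]), array([308, 171,  55,  21, 233]))]
red S [(array([311.9869, 183.268 ]), array([307, 173,  11,  31, 153]))]
blk T [(array([383.7245, 176.4184]), array([381, 156,  11,  34,  98])), (array([309.5377, 170.6834]), array([298, 164,  24,  15, 199])), (array([334.625, 191.025]), array([331, 187,   9,   8,  40])), (array([313.4706, 200.9412]), array([310, 199,   7,   4,  17])), (array([283.5294, 225.8824]), array([277, 221,  13,   9,  17]))]
blk S [(array([300.102 , 176.7551]), array([292, 171,  15,  15,  98])), (array([274.4545, 174.6818]), array([272, 173,   7,   4,  22])), (array([327.1714, 179.5714]), array([318, 177,  20,   6,  70])), (array([359.7632, 182.0877]), array([340, 179,  42,   8, 114])), (array([399.2075, 185.4528]), array([390, 184,  20,   4,  53])), (array([298.9863, 205.411 ]), array([291, 203,  16,   7,  73])), (array([317.9412, 206.3529]), array([317, 204,   3,   6,  17]))]
blue T [(array([287.1222, 211.4143]), array([ 242,  180,  106,   67, 2725]))]
blue S [(array([314.0652, 207.5435]), array([311, 201,   6,  15,  46])), (array([320.0973, 259.3115]), array([ 288,  224,   68,   57, 2507]))]
```

View pics/a.png

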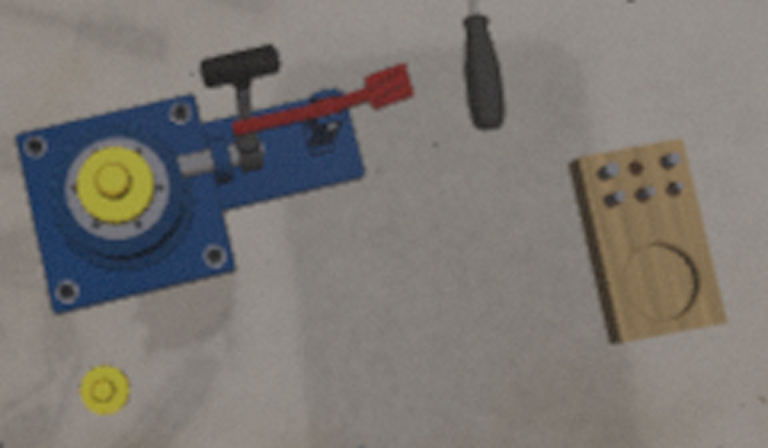

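View pics/b.png

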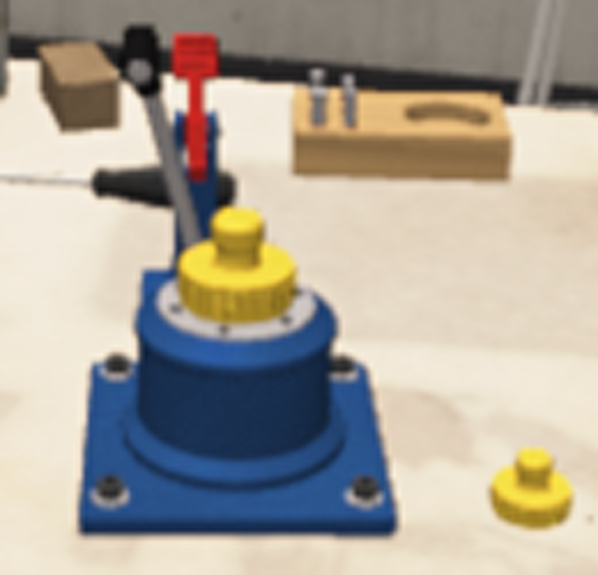

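```bash
python3 - <<'E'
from h import *
from scipy.spatial.transform import Rotation as R
np.set_printoptions(precision=4,suppress=True)
k=plane("top",(270.6,206.3),.1325);f=plane("top",(271.2,207.8),.106);print("knob",k,"skirt",f, "side knobtop chk",proj("side",k),proj("side",f))
print("tri cap",tri((270.64,207.39),(320.86,223.67)))
h,e=tri((309.5,170.7),(300.1,176.8));print("handle",h,e,plane("top",(309.5,170.7),.177))
h=plane("top",(309.8,170.2),.177)
d=h[:2]-(k[:2]+f[:2])/2; print("yaw from handle",np.arctan2(d[1],d[0])-np.arctan2(-105,48.5))
# bolts: crop TL(35,146) TR(180,112) BL(67,291) BR(214,255)
B=[plane("top",(235+a/3.2,150+b/3.2),.015) for a,b in((35,146),(180,112),(67,291),(214,255))]
v=(B[0]-B[1]+B[2]-B[3])/2; w=(B[0]-B[2]+B[1]-B[3])/2
print("bolt centre",np.mean(B,0),"yaw",np.arctan2(-v[0],v[1]),np.arctan2(w[1],w[0]))
print("pocket",plane("top",(442.2,238.1),.034),"tri",tri((442.2,238.1),(367.2,189.6)))
for u in((410,66),(412,100),(365,82),(375,108),):print("pad",plane("top",(235+u[0]/3.2,150+u[1]/3.2),.14))
print("bucket",plane("top",(97,128),.2),plane("top",(97,95),.2),"small",plane("top",(267,271),.02),"meter",plane("top",(185,197),.04))
print(R.from_rotvec([-0.517166,-3.09854,.0024]).as_matrix())
E
```

```text
knob [0.5189 0.1157 0.1325] skirt [0.5194 0.1165 0.106 ] side knobtop chk [323.2595 211.0397] [322.6978 222.0412]
tri cap (array([0.522 , 0.1183, 0.1023]), np.float64(0.0021904585171589872))
handle [0.5943 0.0286 0.1758] 0.002022159614610547 [0.593  0.0284 0.177 ]
yaw from handle 0.2708885534208735
bolt centre [0.5205 0.1172 0.015 ] yaw 0.25155994995066194 0.249410816541266
pocket [ 0.4585 -0.3098  0.034 ] tri (array([ 0.4597, -0.3104,  0.0321]), np.float64(0.0021649874907226194))
pad [ 0.6042 -0.096   0.14  ]
pad [ 0.579  -0.0972  0.14  ]
pad [ 0.5918 -0.0633  0.14  ]
pad [ 0.5727 -0.0704  0.14  ]
bucket [0.6738 0.486  0.2   ] [0.7488 0.4934 0.2   ] small [0.373  0.1296 0.02  ] meter [0.5535 0.3376 0.04  ]
[[-0.9458  0.3248 -0.0004]
 [ 0.3248  0.9458 -0.0015]
 [-0.0001 -0.0015 -1.    ]]
```

Call:
{"name": "jog_arm", "arguments": {"rows": [[[0.5, -0.87, 0], -0.049, 60], [[0.5, -0.87, 0], -0.049, 60], [[0.5, -0.87, 0], -0.049, 60], [[0.5, -0.87, 0], -0.049, 60], [[0.5, -0.87, 0], -0.049, 60]]}}

```text
time: 0.72
position: [0.2945, 0.5068, 0.231]
tcp_rot: [-0.894, -3.011, 0.001]
contact_force: [0.5, 0.2, -0.2]
finger_gap: 0.0601
grasp_force: 0.0
```

Call:
{"name": "jog_arm", "arguments": {"rows": [[[0.5, -0.87, 0], -0.049, 60], [[0.5, -0.87, 0], -0.049, 60], [[0.5, -0.87, 0], -0.049, 60], [[0.5, -0.87, 0], -0.049, 60], [[0.5, -0.87, 0], -0.049, 60]]}}

```text
time: 1.35
position: [0.3702, 0.3757, 0.2313]
tcp_rot: [1.258, 2.879, 0.0]
contact_force: [0.5, 0.9, -0.7]
finger_gap: 0.0601
grasp_force: 0.0
```

Call:
{"name": "jog_arm", "arguments": {"rows": [[[0.5, -0.87, 0], -0.049, 60], [[0.5, -0.87, 0], -0.049, 60], [[0.5, -0.87, 0], -0.049, 60], [[0.5, -0.87, 0], -0.049, 60], [[0.5, -0.87, 0], -0.049, 60]]}}

```text
time: 1.98
position: [0.4449, 0.2451, 0.2313]
tcp_rot: [1.6, 2.703, 0.0]
contact_force: [1.0, 0.9, 0.1]
finger_gap: 0.06
grasp_force: 0.0
```

Call:
{"name": "jog_arm", "arguments": {"rows": [[[0.5, -0.87, 0], -0.049, 60], [[0.5, -0.87, 0], -0.049, 60], [[0.5, -0.87, 0], -0.049, 60], [[0.5, -0.87, 0], -0.049, 60], [[0, 0, 0], 0, 60]]}}

```text
time: 2.6
position: [0.5052, 0.1391, 0.2314]
tcp_rot: [1.86, 2.53, -0.001]
contact_force: [-0.6, -0.0, -0.6]
finger_gap: 0.06
grasp_force: 0.0
```

Call:
{"name": "jog_arm", "arguments": {"rows": [[[0.5, -0.75, -0.5], -0.049, 60], [[0, 0, -1], 0, 60], [[0, 0, -1], 0, 60], [[0, 0, -0.7], 0, 60], [[0, 0, 0], 0, 60]]}}

```text
time: 3.22
position: [0.518, 0.12, 0.1341]
tcp_rot: [-1.913, -2.489, 0.004]
contact_force: [-0.2, -0.3, 0.3]
finger_gap: 0.0597
grasp_force: 0.0
```

```bash
python3 - <<'E'
from h import *
for n in("top","side"):
    im=robot.camera(n)
    p=robot.sense()["position"];u,v=proj(n,p).astype(int);print(n,u,v,p)
    c=im[max(v-60,0):v+60,max(u-60,0):u+60]; cv2.imwrite(f"pics/{n}1.png",cv2.resize(c,(400,400),interpolation=2)[:,:,::-1])
a=cv2.imread("pics/top1.png");b=cv2.imread("pics/side1.png");cv2.imwrite("pics/c1.png",np.hstack([a,b]))
E
```

```text
top 268 206 [0.51878764 0.12009732 0.13519516]
side 322 210 [0.51934857 0.12013424 0.13584769]
```

View pics/c1.png

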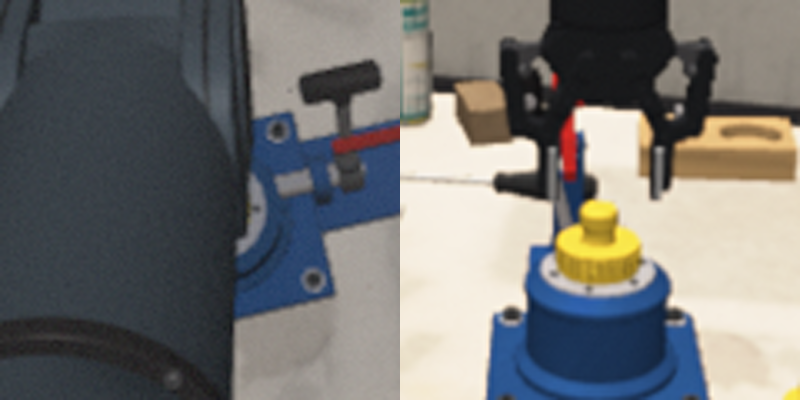

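Call:
{"name": "jog_arm", "arguments": {"rows": [[[0, -0.09, -0.4], 0, 60], [[0, 0, -0.43], 0, 60], [[0, 0, 0], 0, 60], [[0, 0, 0], 0, 40], [[0, 0, 0], 0, 20]], "grip_force": 35}}

```text
time: 3.95
position: [0.5213, 0.1179, 0.1112]
tcp_rot: [1.913, 2.489, 0.005]
contact_force: [-0.5, 0.4, 6.9]
finger_gap: 0.025
grasp_force: 36.9
```

Call:
{"name": "jog_arm", "arguments": {"rows": [[[0, 0, 0], 0, 15], [[0, 0, 0], 0, 15], [[0, 0, 0], 0, 15]]}}

```text
time: 4.32
position: [0.5212, 0.1178, 0.1113]
tcp_rot: [1.913, 2.489, 0.005]
contact_force: [5.5, 1.2, 1.1]
finger_gap: 0.0245
grasp_force: 34.7
```

Call:
{"name": "jog_arm", "arguments": {"rows": [[[0, 0, 0.5], 0, 15], [[0, 0, 1], 0, 15], [[0, 0, 1], 0, 15], [[0, 0, 1], 0, 15], [[0, 0, 1], 0, 15]]}}

```text
time: 4.95
position: [0.5185, 0.1171, 0.2463]
tcp_rot: [-1.914, -2.49, 0.001]
contact_force: [0.4, 0.3, -1.1]
finger_gap: 0.0248
grasp_force: 36.0
```

```bash
python3 - <<'E'
from h import *
im=robot.camera("side");s=robot.sense();p=s["position"];print(p,s["finger_gap"],s["contact_force"])
for c,x in blobs(im,(20,120,100),(35,255,255),(250,80,420,290)):print(c,x)
print(proj("side",p),proj("side",p-[0,0,.023]))
E
```

```text
[0.52021816 0.11723642 0.24997322] 0.02471474905968682 [2.13032017 0.58194445 1.91644749]
[261.08614232 133.2659176 ] [254 123  16  20 267]
[324.18828452 165.26778243] [311 151  27  26 478]
[385.07305936 271.53424658] [377 263  17  17 219]
[323.85488291 159.66912667] [323.58589145 170.21934602]
```

Call:
{"name": "jog_arm", "arguments": {"rows": [[[-0.134, -0.948, 0], 0, 15], [[-0.134, -0.948, 0], 0, 15], [[-0.134, -0.948, 0], 0, 15], [[-0.134, -0.948, 0], 0, 15], [[-0.134, -0.948, 0], 0, 15]]}}

```text
time: 5.62
position: [0.4983, -0.0258, 0.2452]
tcp_rot: [-1.914, -2.49, 0.001]
contact_force: [0.5, -0.2, 0.7]
finger_gap: 0.0245
grasp_force: 36.0
```

Call:
{"name": "jog_arm", "arguments": {"rows": [[[-0.134, -0.948, 0], 0, 15], [[-0.134, -0.948, 0], 0, 15], [[-0.134, -0.948, 0], 0, 15], [[-0.134, -0.948, 0], 0, 15], [[-0.134, -0.948, 0], 0, 15]]}}

```text
time: 6.25
position: [0.4782, -0.1678, 0.2452]
tcp_rot: [-1.914, -2.49, 0.0]
contact_force: [-0.2, 0.1, 0.1]
finger_gap: 0.0247
grasp_force: 36.0
```

Call:
{"name": "jog_arm", "arguments": {"rows": [[[-0.134, -0.948, 0], 0, 15], [[-0.134, -0.948, -0.6], 0, 15], [[-0.134, -0.948, -1], 0, 15], [[-0.134, -0.948, -1], 0, 15], [[-0.134, -0.948, -1], 0, 15]]}}

```text
time: 6.88
position: [0.4584, -0.3098, 0.1363]
tcp_rot: [-1.914, -2.49, -0.0]
contact_force: [0.6, -0.5, 0.1]
finger_gap: 0.0244
grasp_force: 36.0
```

Call:
{"name": "jog_arm", "arguments": {"rows": [[[0, 0, -1], 0, 15], [[0, 0, -0.4], 0, 15], [[0, 0, 0], 0, 15]]}}

```text
time: 7.25
position: [0.4586, -0.3086, 0.0951]
tcp_rot: [-1.913, -2.49, -0.0]
contact_force: [0.5, 0.7, 0.5]
finger_gap: 0.0243
grasp_force: 35.9
```

```bash
python3 - <<'E'
from h import *
o=[]
for n in("top","side"):
    im=robot.camera(n);s=robot.sense();p=s["position"];u,v=proj(n,p).astype(int);print(n,p,u,v,s["finger_gap"])
    for c,x in blobs(im,(20,110,80),(35,255,255),(u-40,v-30,u+40,v+40)):print(c,x)
    print("tcp->",proj(n,p-[0,0,.003]),"skirt bottom",proj(n,p-[0,0,.023]),"pocket",proj(n,[.46,-.3095,.034]))
    o.append(cv2.resize(im[v-40:v+60,u-50:u+50],(400,400),interpolation=2)[:,:,::-1])
cv2.imwrite("pics/c2.png",np.hstack(o))
E
```

```text
top [ 0.45916366 -0.3089623   0.09584623] 450 235 0.024355839982512815
[445.86769231 237.59384615] [436 225  22  25 325]
tcp-> [450.08457996 236.01274232] skirt bottom [447.17557697 236.65618403] pocket [442.04207416 237.50566485]
side [ 0.4594491  -0.30919241  0.09631304] 368 170 0.024441098063657053
[368.64912281 173.67105263] [360 164  18  18 228]
tcp-> [368.88438371 171.8593217 ] skirt bottom [368.45259004 177.79398551] pocket [367.45956096 189.19941063]
```

View pics/c2.png

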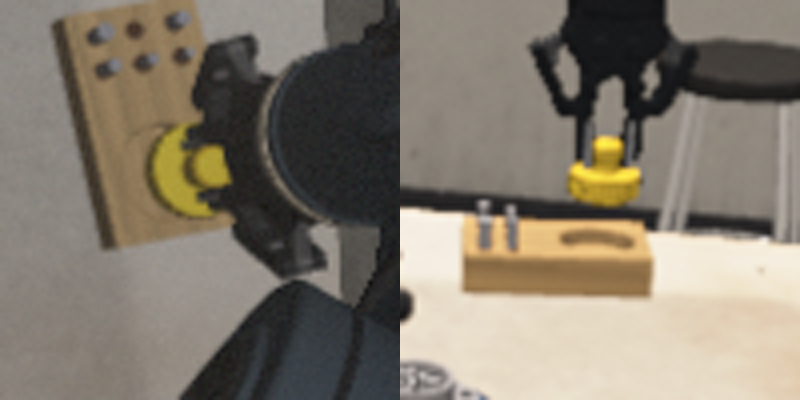

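Call:
{"name": "jog_arm", "arguments": {"rows": [[[0, 0, -0.6], 0, 15], [[0, 0, -0.55], 0, 15], [[0, 0, -0.2], 0, 15], [[0, 0, -0.15], 0, 15], [[0, 0, 0], 0, 15]]}}

```text
time: 7.98
position: [0.4597, -0.3091, 0.0504]
tcp_rot: [1.914, 2.491, 0.001]
contact_force: [4.0, 0.8, -2.0]
finger_gap: 0.0243
grasp_force: 35.8
```

Call:
{"name": "jog_arm", "arguments": {"rows": [[[0, 0, -0.15], 0, 15], [[0, 0, -0.12], 0, 15], [[0, 0, -0.05], 0, 15], [[0, 0, 0], 0, 15]]}}

```text
time: 8.48
position: [0.4599, -0.3091, 0.0412]
tcp_rot: [1.913, 2.49, 0.001]
contact_force: [5.4, 3.4, 5.4]
finger_gap: 0.0247
grasp_force: 36.5
```

Call:
{"name": "jog_arm", "arguments": {"rows": [[[0, 0, 0], 0, 30], [[0, 0, 0], 0, 40], [[0, 0, 0], 0, 48], [[0, 0, 0.3], 0, 48], [[0, 0, 0.7], 0, 48]]}}

```text
time: 9.1
position: [0.4583, -0.3091, 0.0709]
tcp_rot: [-1.914, -2.489, 0.001]
contact_force: [-0.1, 0.3, 0.2]
finger_gap: 0.0483
grasp_force: 0.0
```

Call:
{"name": "jog_arm", "arguments": {"rows": [[[0, 0, 1], 0, 48], [[0, 0, 1], 0, 48], [[0, 0, 1], 0, 20], [[0, 0, 1], 0, 0], [[0, 0, 1], 0, 0]]}}

```text
time: 9.72
position: [0.4586, -0.3093, 0.2224]
tcp_rot: [1.915, 2.49, -0.0]
contact_force: [-0.3, -0.4, -0.6]
finger_gap: 0.0
grasp_force: 0.0
```

```bash
python3 - <<'E'
from h import *
im=robot.camera("side");s=robot.sense();print(s["position"])
for c,x in blobs(im,(20,110,80),(35,255,255),(330,150,410,220)):print(c,x)
for z in(.018,.038,.0625):print(proj("side",[.4599,-.3093,z]))
cv2.imwrite("pics/c3.png",cv2.resize(im[165:225,320:420],None,fx=5,fy=5,interpolation=2)[:,:,::-1])
# chuck frame targets
c=np.array([.5205,.1172]);a=.255;R=np.array([[np.cos(a),-np.sin(a)],[np.sin(a),np.cos(a)]])
for n,p in(("press",(18,-210)),("handle",(48.5,-105)),("pivot",(18,-165))):print(n,c+R@np.array(p)/1e3)
E
```

```text
[ 0.45980648 -0.31056349  0.22609098]
[367.40963855 187.18674699] [358 180  19  14 166]
[367.15128978 193.80611316]
[367.56755856 188.0707544 ]
[368.08457401 180.94858721]
press [ 0.59088948 -0.08146887]
handle [0.59391744 0.02782926]
pivot [ 0.57953843 -0.03792403]
```

View pics/c3.png

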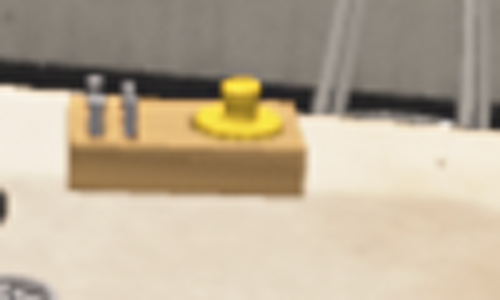

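Call:
{"name": "jog_arm", "arguments": {"rows": [[[0.433, 0.763, 0], 0, 0], [[0.433, 0.763, 0], 0, 0], [[0.433, 0.763, 0], 0, 0], [[0.433, 0.763, 0], 0, 0], [[0.433, 0.763, 0], 0, 0]]}}

```text
time: 10.4
position: [0.524, -0.1942, 0.2212]
tcp_rot: [1.915, 2.49, 0.0]
contact_force: [-0.3, -0.2, 0.3]
finger_gap: 0.0004
grasp_force: 0.0
```

Call:
{"name": "jog_arm", "arguments": {"rows": [[[0.433, 0.763, 0], 0, 0], [[0.433, 0.763, 0], 0, 0], [[0.433, 0.763, 0], 0, 0], [[0.433, 0.763, 0], 0, 0], [[0.433, 0.763, 0], 0, 0]]}}

```text
time: 11.02
position: [0.589, -0.0798, 0.2212]
tcp_rot: [1.915, 2.49, -0.0]
contact_force: [-0.4, -0.7, -0.3]
finger_gap: 0.0
grasp_force: 0.0
```

Call:
{"name": "jog_arm", "arguments": {"rows": [[[0, 0, -0.8], 0, 0], [[0, 0, -0.8], 0, 0], [[0, 0, -0.6], 0, 0], [[0, 0, 0], 0, 0]]}}

```text
time: 11.52
position: [0.5879, -0.0803, 0.154]
tcp_rot: [-1.914, -2.489, 0.002]
contact_force: [-1.0, -0.1, -0.2]
finger_gap: -0.0001
grasp_force: 0.0
```

Call:
{"name": "jog_arm", "arguments": {"rows": [[[0.06, -0.06, -0.3], 0, 0], [[0, 0, -0.3], 0, 0], [[0, 0, -0.3], 0, 0], [[0, 0, -0.3], 0, 0], [[0, 0, -0.3], 0, 0]]}}

```text
time: 12.15
position: [0.5907, -0.0823, 0.1092]
tcp_rot: [1.915, 2.49, -0.0]
contact_force: [-0.6, -0.2, 1.8]
finger_gap: -0.0001
grasp_force: 0.6
```

```bash
python3 - <<'E'
from h import *
o=[]
for n in("side","top"):
    im=robot.camera(n);s=robot.sense();p=s["position"];u,v=proj(n,p).astype(int)
    print(n,p,s["contact_force"],u,v,[(c,x) for c,x in blobs(im,(0,150,70),(6,255,255),(280,100,400,230),6)])
    o.append(cv2.resize(im[v-60:v+40,u-50:u+50],(400,400),interpolation=2)[:,:,::-1])
cv2.imwrite("pics/c4.png",np.hstack(o))
E
```

```text
side [ 0.59009521 -0.08203615  0.10809077] [ 0.19569309  0.14267731 -0.55371727] 312 187 [(array([312.17241379, 187.10344828]), array([309, 180,   6,  16,  58]))]
top [ 0.59000715 -0.0819436   0.10859976] [-0.80639422 -0.49789232 -0.46269234] 355 179 [(array([321.40740741, 183.        ]), array([317, 182,  10,   4,  27]))]
```

View pics/c4.png

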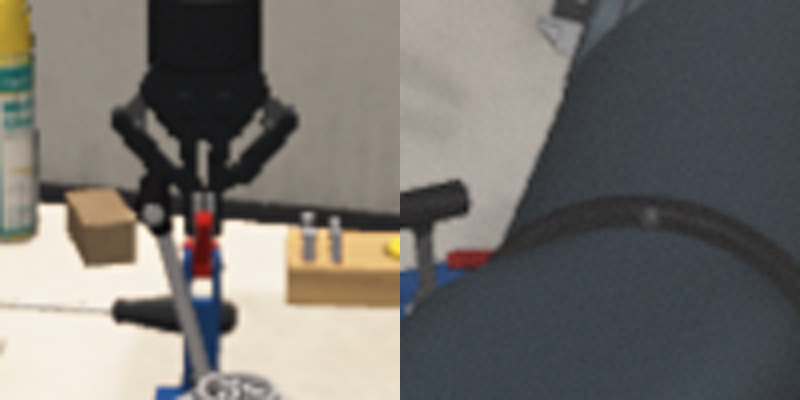

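Catch turning as expected (bar end rising at about (312,184) in the side view); keep pressing.

Call:
{"name": "jog_arm", "arguments": {"rows": [[[0, 0, -0.25], 0, 0], [[0, 0, -0.25], 0, 0], [[0, 0, -0.25], 0, 0], [[0, 0, 0], 0, 0]]}}

```text
time: 12.75
position: [0.5902, -0.0822, 0.0865]
tcp_rot: [-1.914, -2.49, 0.001]
contact_force: [0.3, 0.1, -0.4]
finger_gap: 0.0001
grasp_force: 0.0
```

Call:
{"name": "jog_arm", "arguments": {"rows": [[[0, 0, -0.1], 0, 0], [[0, 0, -0.1], 0, 0], [[0, 0, 0], 0, 0]]}}

```text
time: 13.12
position: [0.5906, -0.0822, 0.0811]
tcp_rot: [-1.915, -2.491, 0.0]
contact_force: [0.5, -0.2, 0.8]
finger_gap: 0.0003
grasp_force: 0.0
```

Call:
{"name": "jog_arm", "arguments": {"rows": [[[0, 0, -0.1], 0, 0], [[0, 0, -0.1], 0, 0], [[0, 0, -0.1], 0, 0], [[0, 0, 0], 0, 0]]}}

```text
time: 13.62
position: [0.5928, -0.0849, 0.0747]
tcp_rot: [1.913, 2.484, 0.002]
contact_force: [-0.2, -4.7, 19.3]
finger_gap: -0.0
grasp_force: 8.3
```

```bash
python3 - <<'E'
from h import *
im=robot.camera("side");s=robot.sense();p=s["position"]
print(p,s["contact_force"],[(c,x) for c,x in blobs(im,(0,150,70),(6,255,255),(280,100,400,230),6)])
a=.255
for q in(0.9,1.1,1.2,1.3,1.4):
    l=.075;y=-165+75*np.cos(q);z=112+75*np.sin(q)
    w=[.5205+(np.cos(a)*18-np.sin(a)*y)/1e3,.1172+(np.sin(a)*18+np.cos(a)*y)/1e3,z/1e3];print(q,proj("side",w))
cv2.imwrite("pics/c5.png",cv2.resize(im[120:220,260:380],None,fx=5,fy=5,interpolation=2)[:,:,::-1])
E
```

```text
[ 0.59283043 -0.08483042  0.07465994] [-0.09940849 -6.06078075 18.70125083] [(array([312.34166667, 182.14166667]), array([310, 167,   5,  33, 120]))]
0.9 [313.28665763 177.07309089]
1.1 [313.22035058 172.28356334]
1.2 [313.17730057 170.23195197]
1.3 [313.12843063 168.43712413]
1.4 [313.07439969 166.91511423]
```

View pics/c5.png

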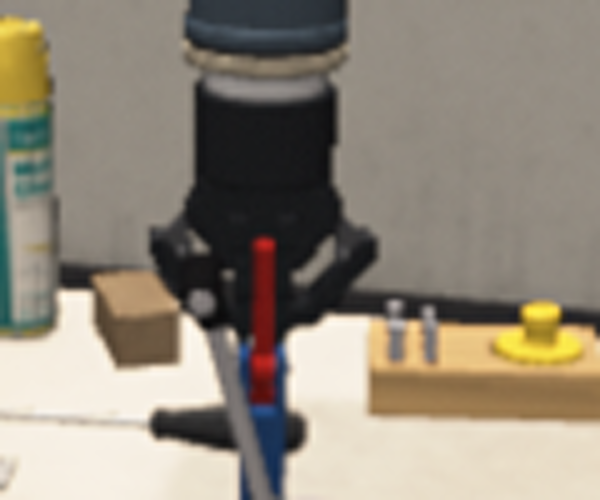

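Call:
{"name": "jog_arm", "arguments": {"rows": [[[0, -0.1, 0.5], 0, 0], [[0, -0.1, 1], 0, 0], [[0, 0, 1], 0, 0], [[0, 0, 1], 0, 0], [[0, 0, 1], 0, 0]]}}

```text
time: 14.3
position: [0.5903, -0.0879, 0.2084]
tcp_rot: [-1.914, -2.49, 0.0]
contact_force: [0.3, 0.4, 0.1]
finger_gap: -0.0002
grasp_force: 0.0
```

Call:
{"name": "jog_arm", "arguments": {"rows": [[[0, 0, 1], 0, 30], [[0, 0, 0.7], 0, 60], [[0, 0.9, 0], 0, 60], [[0, 0.9, 0], 0, 60], [[0, 0, 0], 0, 60]]}}

```text
time: 14.92
position: [0.5904, -0.0312, 0.2582]
tcp_rot: [-1.909, -2.493, -0.001]
contact_force: [0.1, 0.0, -0.7]
finger_gap: 0.0598
grasp_force: 0.0
```

```bash
python3 - <<'E'
from h import *
im=robot.camera("side");s=robot.sense();print(s["position"],s["tcp_rot"])
print([(c,x) for c,x in blobs(im,(0,150,70),(6,255,255),(280,100,400,230),6)])
E
```

```text
[ 0.59036573 -0.03306545  0.25830109] [-1.91160559e+00 -2.49211454e+00  1.24552782e-04]
[(array([312.16666667, 183.67777778]), array([311, 169,   4,  31,  90]))]
```

Call:
{"name": "jog_arm", "arguments": {"rows": [[[0.1, 1, 0], 0, 60], [[0, 1, 0], 0, 60], [[0, 0, 0], 0, 60], [[0, 0, -0.9], 0, 60], [[0, 0, 0], 0, 60]]}}

```text
time: 15.6
position: [0.5924, 0.0243, 0.23]
tcp_rot: [-1.916, -2.487, 0.005]
contact_force: [-0.1, -0.5, 0.4]
finger_gap: 0.0599
grasp_force: 0.0
```

```bash
python3 - <<'E'
from h import *
im=robot.camera("side");s=robot.sense();p=s["position"];print(p);u,v=proj("side",p).astype(int);print(u,v,proj("side",[.5935,.028,.177]))
cv2.imwrite("pics/c6.png",cv2.resize(im[v-50:v+50,u-60:u+60],None,fx=5,fy=5,interpolation=2)[:,:,::-1])
E
```

```text
[0.59315057 0.02433385 0.2311653 ]
301 154 [300.88202297 176.38520316]
```

View pics/c6.png

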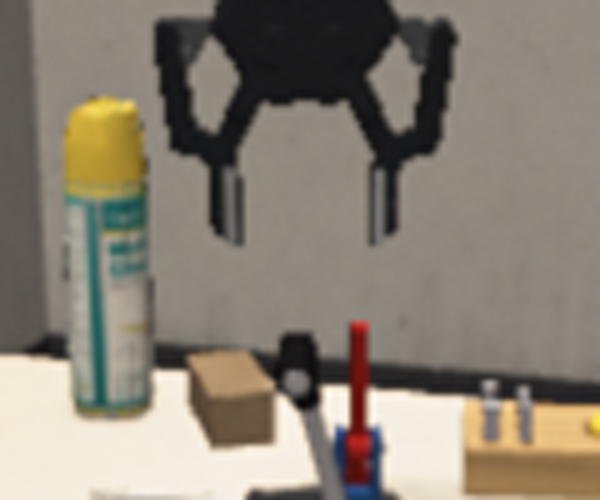

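Call:
{"name": "jog_arm", "arguments": {"rows": [[[0.03, 0.12, -0.8], 0, 60], [[0, 0, -0.8], 0, 60], [[0, 0, -0.7], 0, 60], [[0, 0, 0], 0, 60], [[0, 0, 0], 0, 35]], "grip_force": 40}}

```text
time: 16.27
position: [0.5953, 0.0288, 0.1636]
tcp_rot: [1.915, 2.489, 0.001]
contact_force: [-0.3, 0.8, 0.6]
finger_gap: 0.0434
grasp_force: 0.0
```

Call:
{"name": "jog_arm", "arguments": {"rows": [[[0, 0, 0], 0, 20], [[0, 0, 0], 0, 10], [[0, 0, 0], 0, 10]]}}

```text
time: 16.65
position: [0.5952, 0.0293, 0.1636]
tcp_rot: [1.914, 2.489, 0.002]
contact_force: [-1.2, -1.2, 5.6]
finger_gap: 0.0195
grasp_force: 38.8
```

Call:
{"name": "jog_arm", "arguments": {"rows": [[[-0.3, -0.078, 0.07], 0, 10], [[-0.3, -0.078, 0.05], 0, 10], [[-0.3, -0.078, 0.03], 0, 10], [[-0.3, -0.078, 0.01], 0, 10], [[-0.3, -0.078, -0.02], 0, 10]]}}

```text
time: 17.27
position: [0.5531, 0.0185, 0.1689]
tcp_rot: [1.91, 2.486, 0.01]
contact_force: [6.8, 2.6, 11.8]
finger_gap: 0.0194
grasp_force: 41.7
```

Call:
{"name": "jog_arm", "arguments": {"rows": [[[-0.3, -0.078, -0.05], 0, 10], [[-0.3, -0.078, -0.06], 0, 10], [[-0.3, -0.078, -0.08], 0, 10], [[0, 0, 0], 0, 10]]}}

```text
time: 17.77
position: [0.525, 0.0113, 0.1623]
tcp_rot: [1.912, 2.487, 0.008]
contact_force: [6.6, 2.6, 3.7]
finger_gap: 0.0197
grasp_force: 43.1
```

Call:
{"name": "jog_arm", "arguments": {"rows": [[[-0.15, -0.04, -0.03], 0, 10], [[-0.12, -0.03, -0.02], 0, 10], [[-0.05, -0.01, 0], 0, 10], [[0, 0, 0], 0, 10], [[0, 0, 0], 0, 10]]}}

```text
time: 18.4
position: [0.5184, 0.0096, 0.1611]
tcp_rot: [1.908, 2.485, 0.012]
contact_force: [15.2, 4.9, -4.2]
finger_gap: 0.0197
grasp_force: 41.8
```

```bash
python3 - <<'E'
from h import *
im=robot.camera("side");s=robot.sense();print(s["position"],s["contact_force"],s["grasp_force"])
print("red",[(c,x) for c,x in blobs(im,(0,150,70),(6,255,255),(280,100,400,230),6)])
print("yel",[(c,x) for c,x in blobs(im,(20,110,80),(35,255,255),(330,150,410,220))])
cv2.imwrite("pics/c7.png",cv2.resize(im[120:280,220:420],None,fx=3.5,fy=3.5,interpolation=2)[:,:,::-1])
E
```

```text
[0.5183908  0.00961769 0.16102249] [15.745201    4.38445467 -5.13906853] 41.84840008732863
red [(array([312.16666667, 183.67777778]), array([311, 169,   4,  31,  90]))]
yel [(array([367.47904192, 187.20359281]), array([359, 180,  18,  14, 167]))]
```

View pics/c7.png

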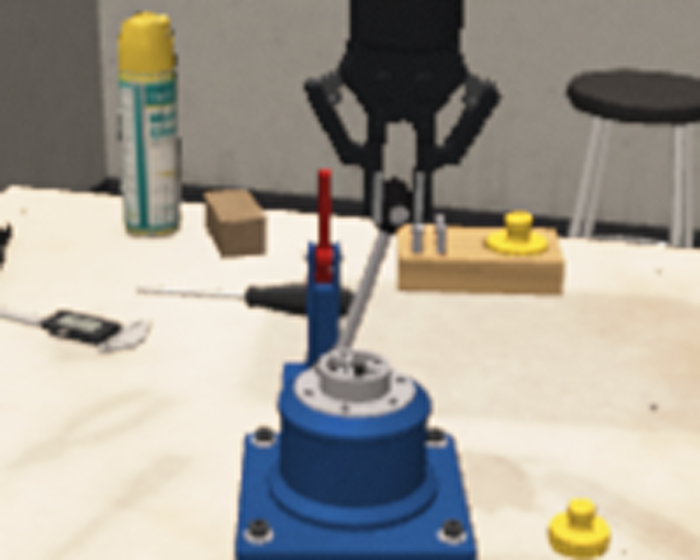

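Call:
{"name": "jog_arm", "arguments": {"rows": [[[0, 0, 0], 0, 10], [[0, 0, 0], 0, 10], [[0, 0, 0], 0, 10], [[0, 0, 0], 0, 10], [[0, 0, 0], 0, 10]]}}

```text
time: 19.08
position: [0.5184, 0.0096, 0.1611]
tcp_rot: [1.908, 2.485, 0.012]
contact_force: [15.8, 3.9, -4.0]
finger_gap: 0.0196
grasp_force: 41.8
```

```bash
python3 -c "
from rig import robot
print(robot.sign_off())"
```

```text
the job is handed in; nothing more can be done
None
```

The job is handed in at about 19 s: the large dust cap is seated in the rack pocket, the red catch is flipped over to its stop, and the gripper is holding the lever against its front stop; the sign-off returned no verdict.

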